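# Thread a support rod through two cross clamps and hold it for tightening

## Task

On the low support frame, slide the loose upper blue clamp along its cross rod until its upright bore stands directly over that of the lower blue clamp, which is already set and stays where it is. Then lift the long steel rod out of the white storage block and thread it straight down through the upper clamp and on through the lower one, until about 2 cm of it shows below the lower clamp, clear of the bench. Nothing grips the rod there until a colleague tightens the thumbscrews, so finish while still holding it, upright and still, and leave everything else on the bench where it stands.

Things in the scene. Friction and masses are not known exactly. Their poses are not given: they have to be found in the camera images.
- frame: low support frame fixed to the bench: two grey base plates (180 x 110 x 10 mm), at y = +-190 mm on each an upright 12 mm rod, its top at 165 mm, and between them two horizontal 12 mm cross rods, one above the other, axes 60 and 130 mm above the bench; grey corner clamps reach in to y = +-174 mm. Origin on the bench below the cross rods' middle; y along the cross rods, z up, -x the side of the bores
- upper_bore (a point): centre of the upper mouth of the upper blue clamp's upright bore, a 16 mm through hole; axes as the frame's. The clamp, 52 (x) x 32 (y) x 28 mm (z), has its top 144 mm above the bench; the bore is 26 mm in front (-x) of the cross rod's axis, 13 mm in front of the block's centre. The flat side faces (+-y, 32 mm apart) are free for pinching at the bore; thumbscrews stick out 22 mm front and back
- upper_clamp (a joint): place of the upper blue clamp along its cross rod, in m along the frame's y axis; 0 is the middle of the frame, stops at +-0.13. It slides with about 3 N of friction, cannot turn, and stays where it is left
- lower_bore (a point): centre of the upper mouth of the lower blue clamp's upright bore; same block and bore as the upper one, its top 74 mm and underside 46 mm above the bench; axes as the frame's, and the same frame x as the upper bore. It is tight on the lower cross rod (80 N to shift it). At the start it lies 35 to 150 mm to the -y side of the upper bore
- rod: long bright steel rod, 12 mm in diameter, 200 mm long, about 0.17 kg, foot rounded over 3 mm; origin at the centre of its foot, z along it to the top. It stands upright in one of the storage block's holes, foot 12 mm and top 212 mm above the bench. Grip it within its top 55 mm, so that the fingers stay above the upper clamp when it is in place
- rod_block: white plastic storage block fixed to the bench, 75 mm (x) by 210 mm (y) by 62 mm high, origin under its centre; three round holes of 13.5 mm, 50 mm deep, in a row along y at -65, 0 and +65 mm, each holding a rod
- black_rod: short black spare rod, 12 mm in diameter, 120 mm long, standing in another hole of the block; origin at its foot; leave it there
- yellow_rod: short yellow spare rod, 12 mm in diameter, 100 mm long, standing in another hole of the block; origin at its foot; leave it there
- beaker: clear beaker, 68 mm wide, 90 mm high, origin under its centre; leave it
- bottle: amber bottle, 64 mm wide, 140 mm high, origin under its centre; leave it
- tape: orange roll of tape lying flat, 96 mm wide, 40 mm high, origin under its centre; leave it
- screwdriver: red-handled screwdriver, about 0.2 m long, lying on the bench along its x axis; leave it
- tray: shallow white tray, 200 (x) x 140 (y) x 35 mm, with two spare grey clamps in it, origin under its centre; leave it

How it is judged:
By the outcome, as a careful person would: the job done as asked, in the order asked, and still so for the second after the job is handed in, while the arm keeps its last pose, push and grip.
It also fails if it takes over 64 s, if anything falls off the work surface, if the arm or the gripper's body presses on something with over 40 N, if the wrist force passes 120 N, or if a joint passes its speed limit or range.

## Robot

A 6-joint arm with a two-finger parallel gripper is mounted at the origin on the work surface. World frame = base frame: x ahead of the robot, y to its left, z up, the work surface at z = 0. Lengths are in mm, angles in degrees, forces in N, time in s.
With the tool pointing down it reaches from about 350 to 850 mm from the base axis. Payload 8.1 kg.
Tool frame: the origin (TCP) lies midway between the tips of the shut fingers; the grasp point (between the pads) lies 19 mm behind it; z points along the fingers, y is the direction in which the jaws open and shut (so a half turn about z gives the same grasp; the last joint's range is limited). The gripper opens to 85 mm and grips with 20 to 120 N. Pads are 22 mm wide; open, the fingers measure 114 mm over their backs; the gripper's body (76 mm by 85 mm) begins 54 mm behind the grasp point. The pads swing forward as they close: fully open they stand 13 mm farther back than shut.
Start: joints at [71.253, 7.471, 85.268, -0, 87.261, -4.893], TCP at [143.648, 582.555, 231.292] pointing down, gripper open.
Joint ranges: [-169.43, 169.43], [-51.17, 129.36], [1.28, 143.12], [-76.62, 256.62], [0, 156.53], [-152.29, 152.29]. Speed limits (degrees/s): [136.94, 136.94, 159.86, 180, 180, 180].

## Interface

Orientations are given as [roll, pitch, yaw] about the fixed x, y, z axes, in that order (R = Rz(yaw) Ry(pitch) Rx(roll)).
In Python, from bench import telemetry, snapshot, camera_params, job gives the robot as it stands. The module is installed in compiled form; this text tells all that it offers.
- The arm moves only by the shell command python3 -m jog 'ROWS' [FORCE]. ROWS is JSON, a list that holds one entry, the list of rows, each a list of 7 numbers: the shift along the tool's x, y, z in units of 50 mm (1.0 is 50 mm), then the turn, a rotation vector about the tool's x, y, z in units of 2 pi rad (1.0 is 2 pi rad), then the opening, from 0 (shut) to 1 (fully open). In form: [[[dx, dy, dz, rx, ry, rz, claw], ...]]. A call has 1 to 12 rows; each row shifts and turns the commanded pose from where the row before left it, along the tool's axes as they then stand; what a row does not reach is not made up. A row lasts 1/8 s, in which the tool goes at most 62.5 mm and 10.7 degrees, less where a joint would pass 70% of its speed; a pose out of reach is approached as far as the arm can. A call with a number of a shift or a turn outside -1 to 1 is refused whole. A call with a gripper value outside its range is refused whole. The fingers move at their own pace and stop on an object; FORCE is the grip in N (left out, the last holds). Time passes only in rows, so rows that do not move let the fingers close. It gives the time, the measured TCP pose, the force and the opening at its end, in the units of the state.
- telemetry.sense(): the state, without advancing time (a new reading comes with each control period).
- snapshot(name): name is "side" or "top" or "wrist"; returns (picture, depth): 384x512x3 uint8, red, green, blue; 384x512 float32, mm along the optical axis (not along the pixel's ray), 0 where there is no reading.
- camera_params(name): a dict with "K" (3x3 intrinsics, pixels), "extrinsics" (4x4, takes a point from camera to world coordinates). Camera axes: x right, y down, z forward; pixel columns grow to the right and rows downward; lengths in mm; the calibration is good to about 2 mm. The wrist camera is an equidistant fisheye: a pixel r from the principal point sees the ray r / f radians off the axis. A picture is of the moment at which its call begins: read the wrist's pose just before it. camera_params takes no time and is no camera call; for the wrist camera it gives the pose at the moment of the call.
- job.hand_in(): hands the job in, once; it reports no verdict.
The state is a dict: "time": time; "joint_pos": joint angles; "qd": joint speeds; "joint_efforts": joint torques, N m; "tool_pos": TCP position; "tcp_rot": TCP orientation; "ft_force": force on the tool from outside, world axes, zero at the start; "wrist_torque": the same for the moment, N m; "finger_gap": finger opening in mm.
Only numpy, scipy, OpenCV 4.12 (cv2) and the standard library are available. Lean on these libraries where they do the work, as an engineer would, in place of code of your own. Each camera call takes 0.05 s, during which the arm holds its last target. There are 200 camera calls.

## Working session

There is one attempt and no reset: what is moved stays moved. The work goes in short steps, Python scripts to look and compute and a shell command to move; the robot and the scene stay as the last step left them, time stands still between calls to the robot, and variables do not carry over. Pictures are saved under pics/ and viewed, about 8 in all and at most 12, crops included, and the job is handed in when it is done.

```bash
mkdir -p pics
python3 - <<'E'
from bench import telemetry,snapshot,camera_params
import cv2,numpy as np
s=telemetry.sense();print(s)
for n in("top","side"):
    p,d=snapshot(n);c=camera_params(n);print(n,c)
    cv2.imwrite(f"pics/{n}0.png",cv2.resize(p[:,:,::-1],(800,600),interpolation=cv2.INTER_CUBIC));np.savez(f"{n}0.npz",p=p,d=d,K=c["K"],E=c["extrinsics"])
E
```

```text
{'time': 0.0, 'joint_pos': array([ 7.12513373e+01,  7.51548719e+00,  8.53308008e+01, -1.62512808e-03,
        8.72627729e+01, -4.89352268e+00]), 'qd': array([ 0.07218494, -0.03383097,  0.04013997,  0.05949778,  0.1073006 ,
        0.01916732]), 'joint_efforts': array([ 4.86638128e-04, -5.69380760e+01, -5.00571620e+01, -2.02973324e-04,
        1.45801215e-02, -9.15550208e-05]), 'tool_pos': array([143.48994707, 582.00245854, 230.22591696]), 'tcp_rot': array([-1.79891198e+02, -7.68615151e-03,  1.66144932e+02]), 'ft_force': array([ 0.44135826,  0.17811426, -0.41524346]), 'wrist_torque': array([ 0.05083506, -0.01390654, -0.05595843]), 'finger_gap': 85.81379402256098}
top {'K': array([[477.93448478,   0.        , 249.51165076],
       [  0.        , 477.93448478, 190.23050189],
       [  0.        ,   0.        ,   1.        ]]), 'extrinsics': array([[-3.58237232e-03, -9.92062664e-01,  1.25693426e-01,
         4.47389918e+02],
       [-9.99993428e-01,  3.48393323e-03, -1.00298559e-03,
         3.67953304e+01],
       [ 5.57117056e-04, -1.25696193e-01, -9.92068625e-01,
         1.58385040e+03],
       [ 0.00000000e+00,  0.00000000e+00,  0.00000000e+00,
         1.00000000e+00]])}
side {'K': array([[347.87342714,   0.        , 253.09728631],
       [  0.        , 347.87342714, 186.55384379],
       [  0.        ,   0.        ,   1.        ]]), 'extrinsics': array([[ 8.41279620e-01, -3.75550712e-01,  3.88857640e-01,
         2.56844683e+02],
       [-5.40307302e-01, -5.60437688e-01,  6.27676363e-01,
        -5.26971928e+02],
       [-1.77938284e-02, -7.38153954e-01, -6.74397597e-01,
         7.61528195e+02],
       [ 0.00000000e+00,  0.00000000e+00,  0.00000000e+00,
         1.00000000e+00]])}
```

View pics/top0.png

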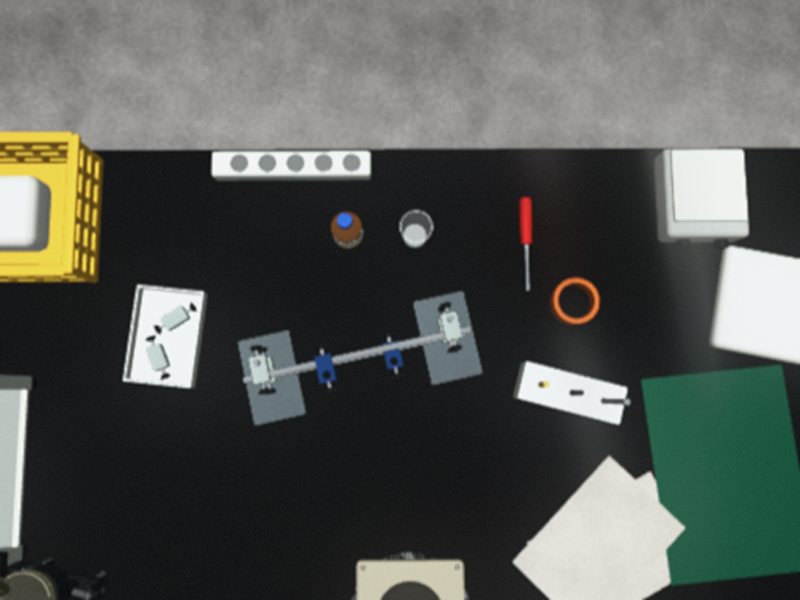

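View pics/side0.png

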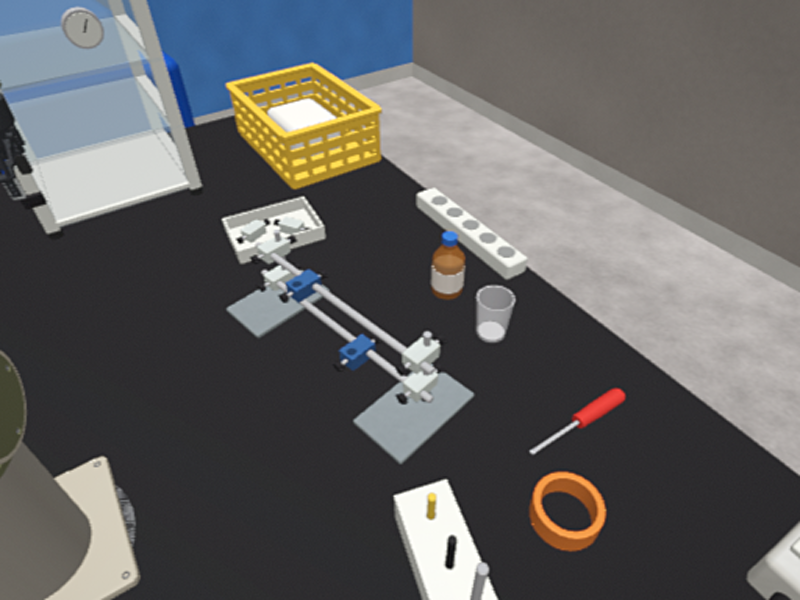

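The top view shows the upper clamp at (325,368), the lower at (393,357), the frame plates at (271,377) and (448,338), and the storage block at (570,393) with the steel rod in its right-hand (-y) hole. The side view shows the same. I'll enlarge the top view of both areas.

Run:
```python
import cv2,numpy as np
z=np.load("top0.npz");p=z['p'][:,:,::-1]
a=cv2.resize(p[182:277,150:310],(800,475),interpolation=cv2.INTER_CUBIC)
b=cv2.resize(p[227:274,325:410],None,fx=5,fy=5,interpolation=cv2.INTER_CUBIC)[:125*2]
c=np.zeros((600,800,3),np.uint8)
cv2.imwrite("pics/cropa.png",a);cv2.imwrite("pics/cropb.png",cv2.resize(p[225:275,325:410],None,fx=8,fy=8,interpolation=cv2.INTER_CUBIC))
```

```text
(no output)
```

View pics/cropa.png

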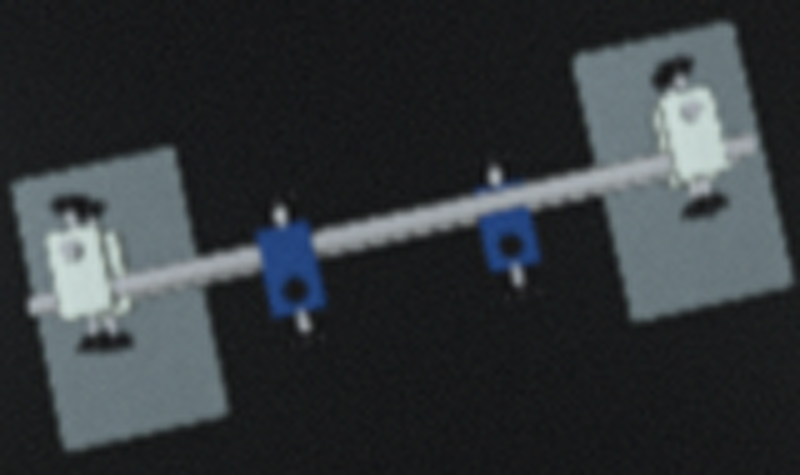

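View pics/cropb.png

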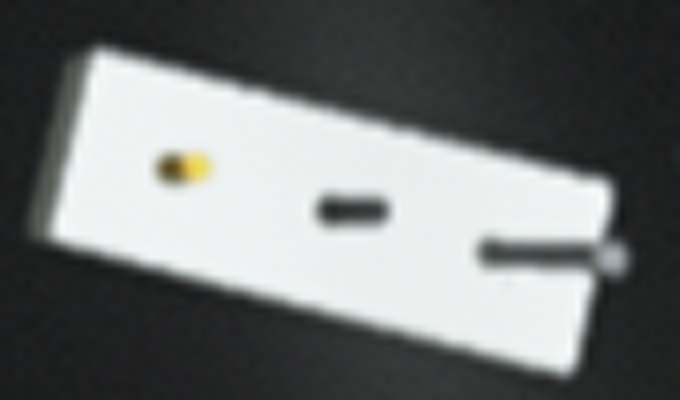

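Crop a: upper bore at (296,290), lower bore at (512,245), both plates' corners are clear. Crop b: block top corners at (97,47), (612,180), (575,375), (50,240); steel rod top at (612,257).

```bash
cat > h.py <<'E'
import numpy as np
z=np.load("top0.npz");K=z['K'];E=z['E']
def ray(u,v,h,K=K,E=E):
    d=E[:3,:3]@np.array([(u-K[0,2])/K[0,0],(v-K[1,2])/K[1,1],1]);o=E[:3,3]
    return o+d*(h-o[2])/d[2]
A=lambda x,y,h:ray(150+(x+.5)/5-.5,182+(y+.5)/5-.5,h)
B=lambda x,y,h:ray(325+(x+.5)/8-.5,225+(y+.5)/8-.5,h)
E
python3 - <<'E'
from h import *
np.set_printoptions(precision=1,suppress=True)
L=[A(*p,10) for p in((12,183),(173,147),(229,412),(66,450))];R=[A(*p,10) for p in((574,55),(735,22),(793,287),(633,322))]
l=np.mean(L,0);r=np.mean(R,0);print(l,r,np.linalg.norm(l-r))
yd=(l-r)/np.linalg.norm(l-r);yaw=np.degrees(np.arctan2(-yd[0],yd[1]));print("yaw",yaw)
xd=np.array([yd[1],-yd[0]]);o=((l+r)/2)[:2]
for n,p in(("ub",A(296,290,144)),("lb",A(512,245,74))):
    q=p[:2]-o;print(n,p,"frame",q@xd,q@yd[:2])
C=[B(*p,62) for p in((97,47),(612,180),(575,375),(50,240))];c=np.mean(C,0);print("block",c,[np.linalg.norm(C[i]-C[(i+1)%4]) for i in range(4)])
y=C[0]+C[3]-C[1]-C[2];y/=np.linalg.norm(y);print("byaw",np.degrees(np.arctan2(-y[0],y[1])),"holes",c-65*y)
print("rodtop",B(612,257,212))
from bench import camera_params
print(camera_params("wrist"))
E
```

```text
[480.  284.5  10. ] [561.7 -85.9  10. ] 379.2476529769334
yaw 12.432807047069677
ub [481.1 157.9 144. ] frame -26.2255669748534 65.78217401813191
lb [510.5  27.9  74. ] frame -25.538663970892824 -67.5040720339163
block [ 446.  -332.7   62. ] [np.float64(209.09175604214798), np.float64(78.06922686671474), np.float64(211.75322883008639), np.float64(78.60467189136472)]
byaw -14.652258010707197 holes [ 429.5 -395.6   62. ]
rodtop [ 429.2 -394.9  212. ]
{'K': array([[297.3,   0. , 256.4],
       [  0. , 297.3, 187.3],
       [  0. ,   0. ,   1. ]]), 'extrinsics': array([[  0.2,   0.9,   0.3,  72.3],
       [  1. ,  -0.2,  -0.1, 600. ],
       [ -0. ,   0.3,  -1. , 371.9],
       [  0. ,   0. ,   0. ,   1. ]])}
```

```bash
cat >> h.py <<'E'
from scipy.spatial.transform import Rotation as Ro
def to(xyz,yaw=None):
    "total shift (present tool axes, units) and turn still to go"
    from bench import telemetry
    s=telemetry.sense();R=Ro.from_euler('xyz',s['tcp_rot'],degrees=True)
    print("t",s['time'],"tcp",s['tool_pos'].round(2),s['tcp_rot'].round(2),"gap",round(float(s['finger_gap']),1),"F",s['ft_force'].round(1),"j6",s['joint_pos'][5].round(1))
    print("shift",(R.inv().apply(np.array(xyz)-s['tool_pos'])/50).round(3))
    if yaw is not None:
        T=Ro.from_euler('xyz',[180,0,yaw],degrees=True);print("turn",((R.inv()*T).as_rotvec()/(2*np.pi)).round(4))
E
python3 -m jog '[[[-0.716,-0.551,0,0,0,0,1],[-0.716,-0.551,0,0,0,0,1],[-0.716,-0.551,0,0,0,0,1],[-0.716,-0.551,0,0,0,0,1],[-0.716,-0.551,0,0,0,0,1],[-0.716,-0.551,0,0,0,0,1],[-0.716,-0.551,0,0,0,0,1],[-0.716,-0.551,0,0,0,0,1],[-0.716,-0.551,0,0,0,0,1],[-0.716,-0.551,0,0,0,0,1],[-0.716,-0.551,0,0,0,0,1],[-0.716,-0.551,0,0,0,0,1]]]'
python3 -m jog '[[[0,0,0,0,0,-0.0243,1],[0,0,0,0,0,-0.0243,1],[0,0,0,0,0,-0.0243,1],[0,0,0,0,0,0,1],[0,0,0,0,0,0,1]]]'
cat > wv.py <<'E'
import sys,cv2
from h import *
from bench import *
n=sys.argv[1];c=camera_params("wrist");p,d=snapshot("wrist");np.savez(n+".npz",p=p,d=d,K=c["K"],E=c["extrinsics"])
cv2.imwrite(f"pics/{n}.png",cv2.resize(p[:,:,::-1],(800,600),interpolation=cv2.INTER_CUBIC))
E
python3 wv.py w1; python3 -c "
from h import *
to([481,158,200],192.43)"
```

```text
time: 1.6
tool_pos: [482.1, 157.3, 230.9]
tcp_rot: [-180.0, -0.0, 166.1]
ft_force: [-0.7, -0.1, 0.2]
finger_gap: 85.4
time: 2.22
tool_pos: [481.4, 158.7, 231.1]
tcp_rot: [-180.0, -0.0, -167.8]
ft_force: [-0.0, 0.4, -0.1]
finger_gap: 85.6
t 2.275 tcp [481.45 158.73 231.13] [-1.8000e+02 -2.0000e-02 -1.6777e+02] gap 85.3 F [-0.7  0.1 -0.3] j6 -89.8
shift [ 0.012 -0.012  0.623]
turn [-0.     -0.0001 -0.0005]
```

View pics/w1.png

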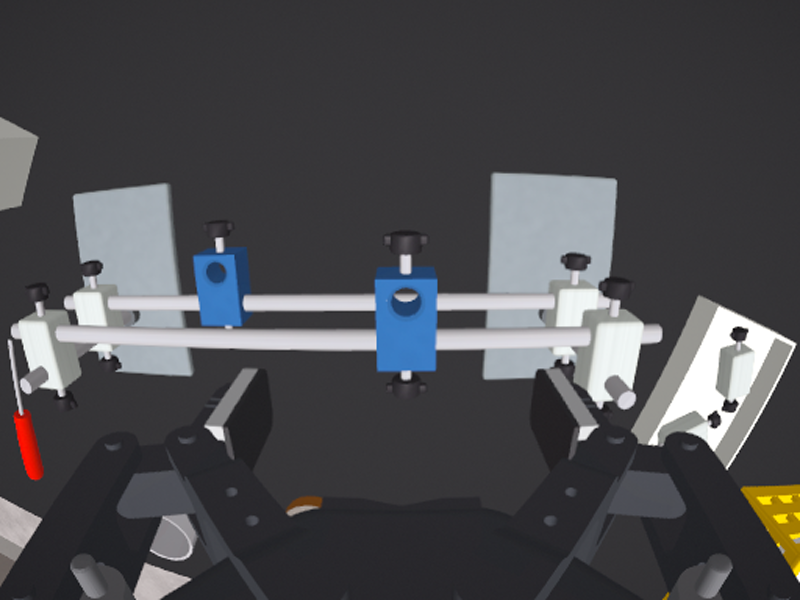

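Wrist view: upper clamp bore at (406,303), centred between the fingers; lower bore at (216,272).

```bash
cat >> h.py <<'E'
def wr(n,x,y,h):
    z=np.load(n+".npz");K=z['K'];E=z['E'];q=np.array([(x+.5)/1.5625-.5-K[0,2],(y+.5)/1.5625-.5-K[1,2]]);r=np.linalg.norm(q);t=r/K[0,0]
    d=E[:3,:3]@np.array([*(q/r*np.sin(t)),np.cos(t)]);o=E[:3,3];return o+d*(h-o[2])/d[2]
def fr(p,yaw=12.43,o=np.array([520.8,99.3])):
    a=np.radians(yaw);q=np.array(p[:2])-o;return np.array([q@[np.cos(a),np.sin(a)],q@[-np.sin(a),np.cos(a)]])
E
python3 - <<'E'
from h import *
for p in((406,303,144),(216,272,74)):
    w=wr("w1",*p);print(w.round(1),fr(w).round(1))
to([481.1,157.9,120],192.43)
E
```

```text
[481.4 161.7 144. ] [-25.   69.4]
[509.7  32.8  74. ] [-25.2 -62.6]
t 2.275 tcp [481.45 158.73 231.13] [-1.8000e+02 -2.0000e-02 -1.6777e+02] gap 85.3 F [-0.7  0.1 -0.3] j6 -89.8
shift [ 0.01  -0.015  2.223]
turn [-0.     -0.0001 -0.0005]
```

```bash
python3 -m jog '[[[0.01,0.01,0.74,0,0,0,1],[0,0.01,0.74,0,0,0,1],[0,0,0.74,0,0,0,1],[0,0,0,0,0,0,0],[0,0,0,0,0,0,0],[0,0,0,0,0,0,0],[0,0,0,0,0,0,0],[0,0,0,0,0,0,0],[0,0,0,0,0,0,0],[0,0,0,0,0,0,0]]]' 25
python3 - <<'E'
from h import *
to([481.1,157.9,120],192.43)
from bench import telemetry
print(fr(telemetry.sense()['tool_pos']))
E
```

```text
time: 3.52
tool_pos: [482.4, 160.0, 122.7]
tcp_rot: [180.0, 0.2, -167.6]
ft_force: [-1.5, 0.8, 6.7]
finger_gap: 31.7
t 3.525 tcp [482.39 160.04 122.74] [ 179.99    0.22 -167.61] gap 31.7 F [-1.5  0.8  6.7] j6 -89.8
shift [ 0.034 -0.036  0.055]
turn [ 0.      0.0006 -0.0001]
[-24.44031843  67.5848697 ]
```

```bash
python3 -m jog '[[[0,-0.1,0,0,0,0,0],[0,-0.255,0,0,0,0,0],[0,-0.255,0,0,0,0,0]]]'; python3 -m jog '[[[0,-0.255,0,0,0,0,0],[0,-0.255,0,0,0,0,0],[0,-0.255,0,0,0,0,0],[0,-0.255,0,0,0,0,0],[0,-0.255,0,0,0,0,0],[0,-0.255,0,0,0,0,0],[0,-0.255,0,0,0,0,0],[0,-0.255,0,0,0,0,0],[0,-0.258,0,0,0,0,0],[0,0,0,0,0,0,0],[0,0,0,0,0,0,0]]]'; python3 wv.py w2
python3 - <<'E'
from h import *
to([481.1,157.9,120],192.43)
from bench import telemetry
print(fr(telemetry.sense()['tool_pos']))
E
```

```text
time: 3.9
tool_pos: [489.0, 130.5, 122.7]
tcp_rot: [180.0, 0.2, -167.6]
ft_force: [-1.7, 2.3, 5.9]
finger_gap: 31.2
time: 5.28
tool_pos: [514.3, 16.9, 122.7]
tcp_rot: [-179.9, 0.3, -167.6]
ft_force: [1.9, -2.5, 6.0]
finger_gap: 31.3
t 5.325 tcp [514.24  17.04 122.72] [-179.87    0.28 -167.64] gap 31.3 F [ 3.1 -2.8  6. ] j6 -106.1
shift [0.045 2.894 0.048]
turn [-0.0003  0.0008 -0.0002]
[-24.11676696 -78.92383996]
```

View pics/w2.png

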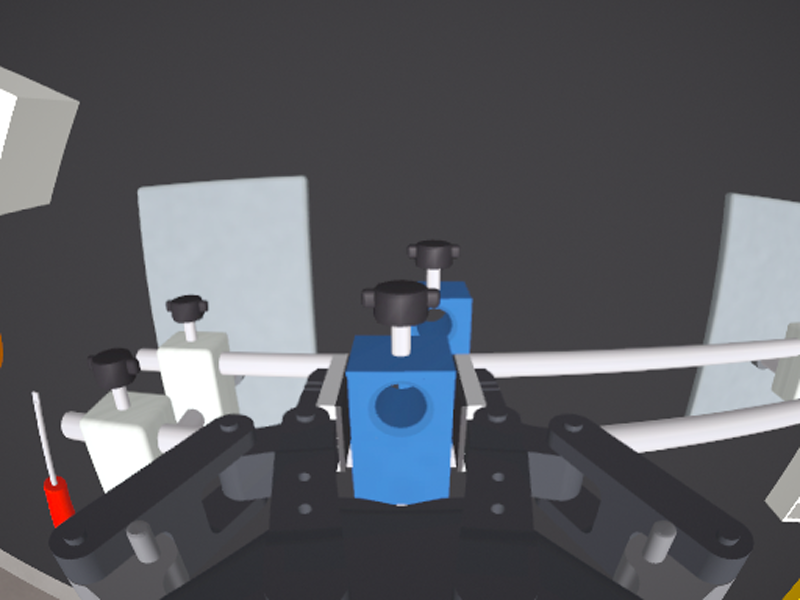

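I mistyped the total: 145 mm instead of 132.7. The picture agrees, with the lower clamp off to the right at (455,310). I'll move back 13.8 mm and check.

```bash
python3 -m jog '[[[0,0.1,0,0,0,0,0],[0,0.1,0,0,0,0,0],[0,0.076,0,0,0,0,0],[0,0,0,0,0,0,0],[0,0,0,0,0,0,0]]]'
python3 - <<'E'
from h import *
to([481.1,157.9,120],192.43)
from bench import *
import cv2
s=telemetry.sense()
print(fr(s['tool_pos']))
c=camera_params("wrist");p,d=snapshot("wrist");np.savez("w3.npz",p=p,d=d,K=c["K"],E=c["extrinsics"])
cv2.imwrite("pics/w3.png",cv2.resize(p[140:340,200:320,::-1],None,fx=5,fy=5,interpolation=cv2.INTER_CUBIC)[:600])
E
```

```text
time: 5.95
tool_pos: [511.1, 31.1, 122.7]
tcp_rot: [-179.9, 0.3, -167.6]
ft_force: [1.7, -0.3, 7.3]
finger_gap: 31.5
t 5.95 tcp [511.11  31.14 122.71] [-179.92    0.27 -167.61] gap 31.5 F [ 1.7 -0.3  7.3] j6 -104.6
shift [0.043 2.605 0.05 ]
turn [-0.0002  0.0008 -0.0001]
[-24.13643186 -64.47111367]
```

View pics/w3.png

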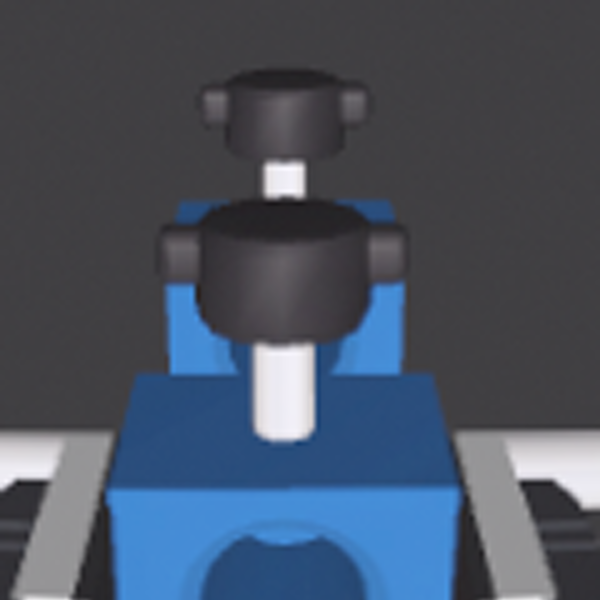

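Well aligned: in the crop both faces and both screws are centred at x≈284 to 285.5, about 0.2 mm apart. Now release, rise and go above the steel rod.

```bash
python3 -m jog '[[[0,0,0,0,0,0,1],[0,0,0,0,0,0,1],[0,0,0,0,0,0,1],[0,0,0,0,0,0,1],[0,0,-0.4,0,0,0,1],[0,0,-0.8,0,0,0,1],[0,0,-0.8,0,0,0,1],[0,0,-0.7,0,0,0,1]]]'
python3 -m jog '[[[0.343,-0.795,0,0,0,0,1],[0.343,-0.795,0,0,0,0,1],[0.343,-0.795,0,0,0,0,1],[0.343,-0.795,0,0,0,0,1],[0.343,-0.795,0,0,0,0,1],[0.343,-0.795,0,0,0,0,1],[0.343,-0.795,0,0,0,0,1],[0.343,-0.795,0,0,0,0,1],[0.343,-0.795,0,0,0,0,1],[0.343,-0.795,0,0,0,0,1]]]'
python3 -m jog '[[[0,0,0,0,0,0.0253,1],[0,0,0,0,0,0.0253,1],[0,0,0,0,0,0.0253,1],[0,0,0,0,0,0,1],[0,0,0,0,0,0,1]]]'
python3 wv.py w4; python3 -c "
from h import *
to([429.2,-393.5,168],165)"
```

```text
time: 7.0
tool_pos: [509.2, 31.0, 256.8]
tcp_rot: [-180.0, 0.0, -167.6]
ft_force: [0.0, 0.3, -0.0]
finger_gap: 85.8
time: 8.25
tool_pos: [426.4, -395.4, 255.2]
tcp_rot: [180.0, -0.0, -167.6]
ft_force: [0.5, -0.2, -0.4]
finger_gap: 85.4
time: 8.88
tool_pos: [426.9, -393.9, 255.2]
tcp_rot: [180.0, -0.0, 165.3]
ft_force: [0.5, -0.4, -0.0]
finger_gap: 85.3
t 8.925 tcp [ 426.91 -393.92  255.21] [ 1.8000e+02 -1.0000e-02  1.6524e+02] gap 85.5 F [-0.1 -0.4  0.1] j6 -123.0
shift [-0.042  0.02   1.744]
turn [ 0.     -0.      0.0007]
```

View pics/w4.png

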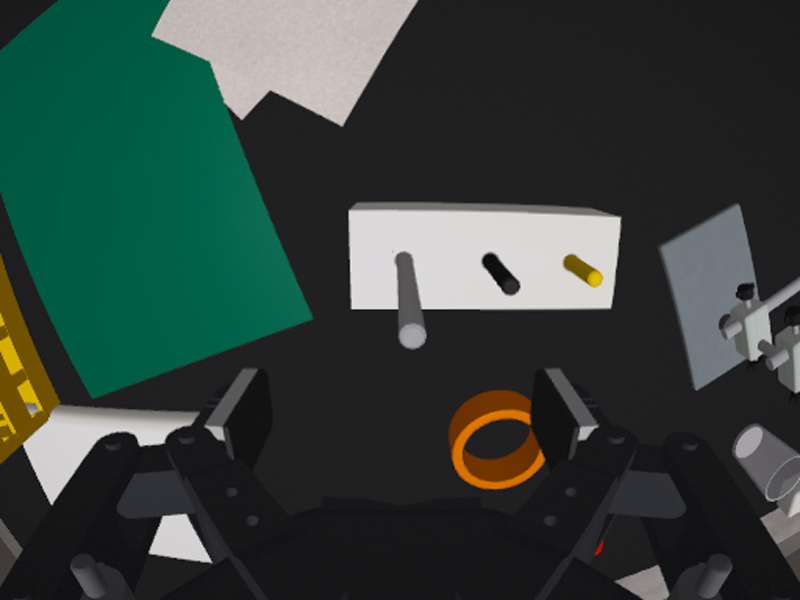

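Rod top at (412,335), foot entering the block at (404,255).

```bash
python3 -c "
from h import *
w=wr('w4',412,335,212);print(w)
to([429.2,-394,168],165.24)
to([*((w[:2]+[429.2,-393.5])/2),168],165.24)"
```

```text
[ 428.91080476 -389.33741903  212.        ]
t 8.925 tcp [ 426.91 -393.92  255.21] [ 1.8000e+02 -1.0000e-02  1.6524e+02] gap 85.5 F [-0.1 -0.4  0.1] j6 -123.0
shift [-0.045  0.01   1.744]
turn [ 0. -0. -0.]
t 8.925 tcp [ 426.91 -393.92  255.21] [ 1.8000e+02 -1.0000e-02  1.6524e+02] gap 85.5 F [-0.1 -0.4  0.1] j6 -123.0
shift [-0.029  0.059  1.744]
turn [ 0. -0. -0.]
```

```bash
python3 -m jog '[[[-0.035,0.035,0.5,0,0,0,1],[0,0,0.7,0,0,0,1],[0,0,0.544,0,0,0,1],[0,0,0,0,0,0,0],[0,0,0,0,0,0,0],[0,0,0,0,0,0,0],[0,0,0,0,0,0,0],[0,0,0,0,0,0,0],[0,0,0,0,0,0,0],[0,0,0,0,0,0,0]]]' 25; python3 -c "
from h import *
to([429.2,-392.3,168],165.24)"
```

```text
time: 10.18
tool_pos: [429.6, -393.3, 169.4]
tcp_rot: [-179.9, 0.1, 165.1]
ft_force: [-0.5, 0.4, 6.1]
finger_gap: 11.4
t 10.175 tcp [ 429.62 -393.27  169.39] [-1.7994e+02  1.1000e-01  1.6507e+02] gap 11.4 F [-0.5  0.4  6.1] j6 -122.6
shift [0.013 0.017 0.028]
turn [-0.0002  0.0003 -0.0005]
```

```bash
python3 -m jog '[[[0,0,0,0,0,0,0],[0,0,0,0,0,0,0],[0,0,-0.1,0,0,0,0],[0,0,-0.3,0,0,0,0],[0,0,-0.5,0,0,0,0],[0,0,-0.6,0,0,0,0],[0,0,-0.6,0,0,0,0],[0,0,-0.6,0,0,0,0],[0,0,-0.6,0,0,0,0],[0,0,-0.5,0,0,0,0],[0,0,0,0,0,0,0]]]' 80; python3 -c "
from h import *
to([511,31,357],165.2)"
```

```text
time: 11.55
tool_pos: [429.6, -393.4, 361.3]
tcp_rot: [-179.8, 0.2, 165.1]
ft_force: [0.0, 0.1, -2.7]
finger_gap: 9.8
t 11.55 tcp [ 429.57 -393.4   361.33] [-179.85    0.23  165.07] gap 9.8 F [ 0.   0.1 -2.7] j6 -122.6
shift [0.614 8.621 0.061]
turn [-0.0004  0.0006 -0.0004]
```

```bash
python3 -m jog '[[[0.03,0.4,0,0,0,0,0],[0.056,0.8,0,0,0,0,0],[0.056,0.8,0,0,0,0,0],[0.056,0.8,0,0,0,0,0],[0.056,0.8,0,0,0,0,0],[0.056,0.8,0,0,0,0,0],[0.056,0.8,0,0,0,0,0],[0.056,0.8,0,0,0,0,0],[0.056,0.8,0,0,0,0,0],[0.056,0.8,0,0,0,0,0],[0.056,0.8,0,0,0,0,0],[0.03,0.21,0,-0.0004,0.0006,0,0]]]'
python3 -m jog '[[[0,0,0.4,0,0,0,0],[0,0,0.4,0,0,0,0],[0,0,0,0,0,0,0],[0,0,0,0,0,0,0]]]'
python3 - <<'E'
from h import *
from bench import *
import cv2
to([510.3,30.8,313],165.2)
c=camera_params("wrist");p,d=snapshot("wrist");np.savez("w5.npz",p=p,d=d,K=c["K"],E=c["extrinsics"])
q,d=snapshot("side")
# side crop around the bore
s=camera_params("side");K,E=np.array(s["K"]),np.array(s["extrinsics"]);x=np.linalg.inv(E)@[510,31,144,1];u=K@(x[:3]/x[2]);print(u)
a=cv2.resize(p[130:330,180:340,::-1],None,fx=3,fy=3,interpolation=cv2.INTER_CUBIC)
u0,v0=int(u[0])-25,int(u[1])-70
b=cv2.resize(q[v0:v0+100,u0:u0+53,::-1],None,fx=6,fy=6,interpolation=cv2.INTER_CUBIC)
cv2.imwrite("pics/w5.png",np.hstack([a,b]));print(u0,v0,a.shape,b.shape)
E
```

```text
time: 13.05
tool_pos: [509.0, 34.1, 356.4]
tcp_rot: [179.8, -0.4, 165.3]
ft_force: [0.2, -1.2, -1.9]
finger_gap: 9.9
time: 13.55
tool_pos: [509.8, 31.0, 318.3]
tcp_rot: [179.9, -0.2, 165.0]
ft_force: [0.8, 0.3, -0.6]
finger_gap: 10.1
t 13.55 tcp [509.8   30.99 318.29] [179.86  -0.22 165.03] gap 10.1 F [ 0.8  0.3 -0.6] j6 -77.4
shift [-0.011 -0.001  0.106]
turn [ 0.0004 -0.0006 -0.0005]
[221.92848857 205.87496916   1.        ]
196 135 (600, 480, 3) (600, 318, 3)
```

View pics/w5.png

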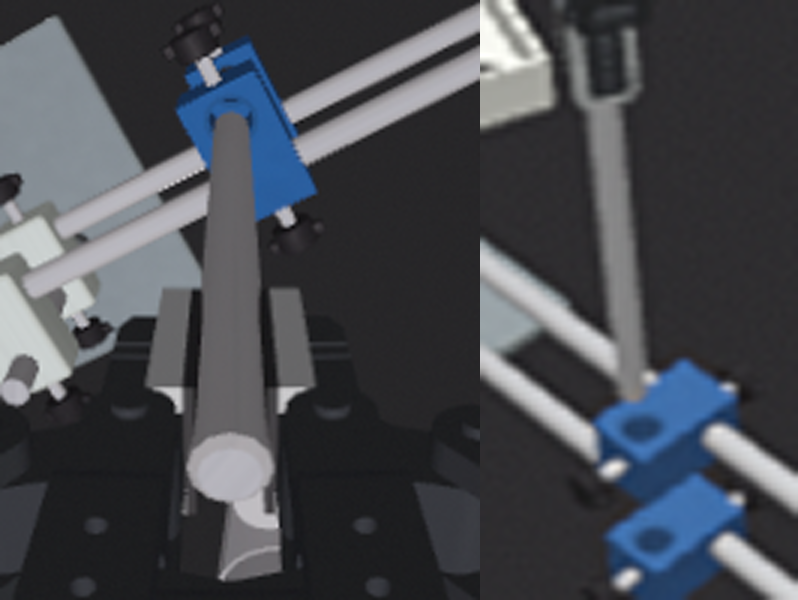

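Left (wrist): the rod's foot at (232,117) covers the bore, whose rim spans x≈210 to 251 with centre near (231,112). Right (side): foot near (632,397), upper bore at (643,428), lower bore at (655,540).

Run:
```python
from h import *
from bench import camera_params
np.set_printoptions(precision=1,suppress=True)
s=camera_params("side");K,E=np.array(s["K"]),np.array(s["extrinsics"])
S=lambda x,y,h:ray(196+(x-480+.5)/6-.5,135+(y+.5)/6-.5,h,K,E)
f=S(632,397,161);u=S(643,428,144);l=S(655,540,74);t=S(604,105,161+115)
print("side foot",f,"ub",u,"lb",l,"lb-ub",fr(l)-fr(u),"rod at z=276",t)
W=lambda x,y,h:wr("w5",(180+(x+.5)/3-.5+.5)*1.5625-.5,(130+(y+.5)/3-.5+.5)*1.5625-.5,h)
f=W(232,119,161);u=W(231,112,144);t=W(231,470,361);print("wrist foot",f,"ub",u,"rod top",t)
to([510.3,30.8,305.4],165.2)
```

```text
side foot [509.5  32.5 161. ] ub [511.6  29.7 144. ] lb [511.6  29.9  74. ] lb-ub [0.  0.2] rod at z=276 [529.8  72.8 276. ]
wrist foot [506.5  33.1 161. ] ub [507.7  32.5 144. ] rod top [507.9  31.7 361. ]
t 13.65 tcp [510.2  31.1 319.1] [179.8  -0.1 165. ] gap 10.6 F [-0.1  0.  -0.9] j6 -77.4
shift [-0.  -0.   0.3]
turn [ 0. -0. -0.]
```

```bash
python3 -m jog '[[[-0.024,-0.014,0.1,0,0,0,0],[0,0,0.1,0,0,0,0],[0,0,0,0,0,0,0]]]'; python3 -m jog '[[[0,0,0.06,0,0,0,0],[0,0,0.06,0,0,0,0],[0,0,0.06,0,0,0,0],[0,0,0.06,0,0,0,0],[0,0,0,0,0,0,0],[0,0,0,0,0,0,0]]]'
python3 - <<'E'
from h import *
from bench import *
import cv2
to([510.3,30.8,183],165.2)
p,d=snapshot("wrist")
q,d=snapshot("side")
a=cv2.resize(p[145:215,215:295,::-1],None,fx=5,fy=5,interpolation=cv2.INTER_CUBIC)
b=cv2.resize(q[178:248,190:250,::-1],None,fx=5,fy=5,interpolation=cv2.INTER_CUBIC)
cv2.imwrite("pics/w6.png",np.hstack([a,b]))
E
```

```text
time: 14.02
tool_pos: [510.6, 30.4, 307.3]
tcp_rot: [179.9, -0.3, 165.1]
ft_force: [-0.6, -0.7, -1.3]
finger_gap: 10.1
time: 14.78
tool_pos: [510.9, 30.4, 296.1]
tcp_rot: [179.9, -0.2, 165.1]
ft_force: [-0.3, -1.0, -1.4]
finger_gap: 10.1
t 14.775 tcp [510.86  30.41 296.15] [179.85  -0.21 165.07] gap 10.1 F [-0.3 -1.  -1.4] j6 -77.5
shift [ 5.000e-03 -1.000e-03  2.263e+00]
turn [ 0.0004 -0.0006 -0.0004]
```

View pics/w6.png

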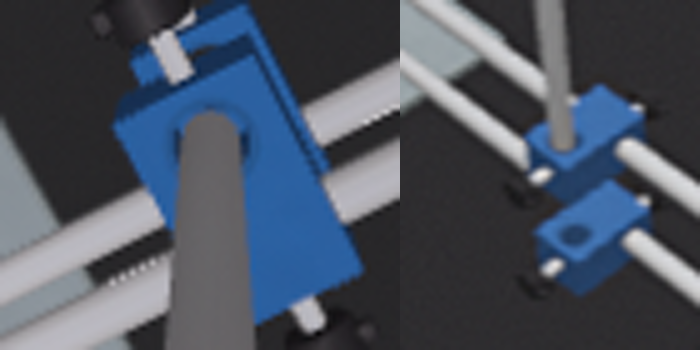

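The rod is in the upper bore without contact force. I'll undo the small tilt and lower it.

```bash
python3 -m jog '[[[0,0,0,0.0004,-0.0006,0,0],[0,0,0.2,0,0,0,0],[0,0,0.3,0,0,0,0],[0,0,0.3,0,0,0,0],[0,0,0.25,0,0,0,0],[0,0,0,0,0,0,0],[0,0,0,0,0,0,0]]]'; python3 -m jog '[[[0,0,0.08,0,0,0,0],[0,0,0.08,0,0,0,0],[0,0,0.08,0,0,0,0],[0,0,0.08,0,0,0,0],[0,0,0,0,0,0,0],[0,0,0,0,0,0,0]]]'
python3 - <<'E'
from h import *
to([510.9,30.4,183],165.2)
E
```

```text
time: 15.75
tool_pos: [511.0, 30.4, 244.0]
tcp_rot: [180.0, 0.0, 165.1]
ft_force: [-0.4, 0.3, -0.8]
finger_gap: 10.1
time: 16.5
tool_pos: [510.9, 30.4, 227.7]
tcp_rot: [180.0, 0.0, 165.1]
ft_force: [0.2, 1.4, -1.9]
finger_gap: 10.4
t 16.5 tcp [510.87  30.42 227.68] [180.     0.   165.07] gap 10.4 F [ 0.2  1.4 -1.9] j6 -77.4
shift [-0.001 -0.     0.894]
turn [ 0.      0.     -0.0004]
```

```bash
python3 -m jog '[[[0,0,0.12,0,0,0,0],[0,0,0.15,0,0,0,0],[0,0,0.15,0,0,0,0],[0,0,0.15,0,0,0,0],[0,0,0.15,0,0,0,0],[0,0,0.12,0,0,0,0],[0,0,0.046,0,0,0,0],[0,0,0,0,0,0,0],[0,0,0,0,0,0,0]]]'
python3 - <<'E'
from h import *
from bench import *
import cv2
to([510.9,30.4,183],165.2)
q,d=snapshot("side");np.savez("s7.npz",p=q)
p,d=snapshot("wrist")
b=cv2.resize(q[140:260,170:270,::-1],None,fx=4,fy=4,interpolation=cv2.INTER_CUBIC)
a=cv2.resize(p[100:260,190:310,::-1],None,fx=3,fy=3,interpolation=cv2.INTER_CUBIC)
cv2.imwrite("pics/s7.png",np.hstack([b,a]))
E
```

```text
time: 17.62
tool_pos: [511.1, 30.4, 183.6]
tcp_rot: [180.0, 0.0, 165.1]
ft_force: [0.4, 0.8, -1.3]
finger_gap: 10.1
t 17.625 tcp [511.07  30.38 183.63] [1.7999e+02 3.0000e-02 1.6506e+02] gap 10.1 F [ 0.4  0.8 -1.3] j6 -77.4
shift [ 0.003 -0.     0.013]
turn [ 0.      0.0001 -0.0004]
```

View pics/s7.png

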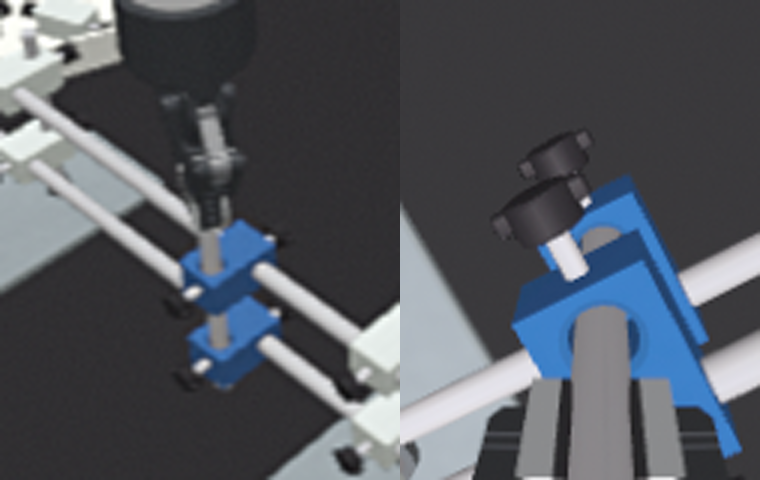

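The side view shows the rod through both clamps, its foot just showing below the lower one at (222,387). The wrist view shows it central in both bores. I'll do a projection check of the foot, then hand in.

Run:
```python
from h import *
from bench import *
s=camera_params("side");K,E=np.array(s["K"]),np.array(s["extrinsics"])
for z in(20,26,32):
    x=np.linalg.inv(E)@[510.5-3,30.5-5,z,1];u=K@(x[:3]/x[2]);print(z,((u[:2]-[170,140])*4).round())
st=telemetry.sense();print(abs(st['qd']).max(),st['ft_force'].round(1),st['time'])
if abs(st['ft_force']).max()<10: job.hand_in()
```

```text
20 [223. 398.]
26 [222. 392.]
32 [221. 386.]
0.06128749567636418 [ 0.3  0.7 -2.4] 17.725
the job is handed in; nothing more can be done
```

I slid the upper clamp over the lower one, threaded the steel rod down through both bores, and handed in at 17.7 s, still holding the rod upright.

- **Clamp position:** I first slid the upper clamp about 12 mm too far because I added up the rows wrongly, then moved it back. The wrist picture then showed the two clamps lined up to about 0.2 mm, and the side view agreed.
- **Threading:** the rod went in with no noticeable contact; the readings I took on the way down stayed under 3 N.
- **Final state:** the arm was still, and the tool was upright to within 0.03°. The grip is 80 N, about 25 mm below the rod's top.
- **How far the rod shows below the lower clamp:** the tool height puts the foot about 24–26 mm above the bench, so 20–22 mm shows. Reading the foot in the side picture gave about 31 mm, so roughly 15 mm showing. That picture is coarse and I trust the tool height more, but the two don't fully agree.
- **Other disagreements:** the top and wrist cameras differed by about 4–6 mm in y. I settled this from where the fingers closed on the clamp.
- **Not checked:** I took no overall picture at the end. The arm stayed clear of the other objects, and no force reading suggested it touched anything else.

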